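Unlatch the instrument carrier and hold its sprung gate open

ROBOT

A 7-joint arm with a two-finger parallel gripper is mounted at the origin on a cart in front of the work surface, level with it; the furniture and walls round the work are solid. World frame = base frame: x ahead of the robot, y to its left, z up, the work surface at z = 0. Lengths are in m, angles in rad, forces in N, time in s.
With the tool pointing down it reaches from about 0.4 to 0.85 m from the base axis. Payload 10.4 kg.
Tool frame: the origin (TCP) lies on the mounting face of the last link; the fingertips stand 173 mm ahead of it and the grasp point (between the pads) lies 155 mm ahead of it; z points along the fingers, y is the line along which they close (so a half turn about z gives the same grasp; the last joint's range is limited). The gripper opens to 85 mm and grips with 20 to 120 N. Pads are 22 mm wide; open, the fingers measure 114 mm over their backs; the gripper's body (76 mm by 85 mm) begins 54 mm behind the grasp point. The pads swing forward as they close: fully open they stand 13 mm farther back than shut.
Start: joints at [-1.296, 0.332, -0.065, 1.46, 0.022, 1.35, -0.088], TCP at [0.183, 0.598, 0.405] pointing down, gripper open.
Joint ranges: [-2.6, 2.6], [-0.5, 2.12], [-1.47, 1.34], [0.16, 2.42], [-1.27, 4.41], [0.06, 2.06], [-2.6, 2.6]. Speed limits (rad/s): [2.22, 2.22, 2.79, 2.79, 3.14, 3.14, 3.14].

INTERFACE

Orientations are given as [roll, pitch, yaw] about the fixed x, y, z axes, in that order (R = Rz(yaw) Ry(pitch) Rx(roll)).
In Python, from bench import bot, viewer gives the robot as it stands. The module is installed in compiled form; this text tells all that it offers.
- The arm moves only by the tool drive_tool, never from a script. Its argument "targets" is one flat list of numbers, 4 for each row, row after row: the shift along the tool's x, y, z in cm, then the turn about the tool's z in degrees. A call has 1 to 5 rows; each row shifts and turns the commanded pose from where the row before left it, along the tool's axes as they then stand; what a row does not reach is not made up. A row lasts 1/8 s, in which the tool goes at most 62.5 mm and 10.7 degrees, less where a joint would pass 70% of its speed; a pose out of reach is approached as far as the arm can. A call with a gripper value outside its range is refused whole. "gripper" is the gripper command: -1 is fully open, 1 is shut, values between are in proportion, set as the call begins (left out, the last holds). The fingers move at their own pace and stop on an object; "force" is the grip in N (left out, the last holds). Time passes only in rows, so rows that do not move let the fingers close. It gives the time, the measured TCP pose, the force, the opening and the grip force at its end, in the units of the state.
- bot.get_obs(): the state, without advancing time (a new reading comes with each control period).
- viewer.capture(name): name is "side" or "top"; returns a dict with "img" (420x560x3 uint8, red, green, blue), "fx", "fy", "cx", "cy" (pixels), "D" ([k1, k2, p1, p2, k3] as OpenCV has them; the pictures are not rectified), "world_to_cam" (4x4, takes a point from world to camera coordinates). Camera axes: x right, y up, looking along -z (the intrinsics and any distortion apply to the point x, -y, -z); pixel columns grow to the right and rows downward; lengths in m; the calibration is good to about 2 mm. A picture is of the moment at which its call begins. There is no depth.
- bot.close_job(): hands the job in; it is judged then, once.
The state is a dict: "t": time; "joint_positions": joint angles; "joint_velocities": joint speeds; "effort": joint torques, N m; "eef_pos": TCP position; "orientation": TCP orientation; "ft_force": force on the tool from outside, world axes, zero at the start; "moment": the same for the moment, N m; "gripper_width": opening from 0.0 (shut) to 1.0 (fully open); "gripper_force": force on a finger pad.
Only numpy, scipy, OpenCV 4.12 (cv2) and the standard library are available. Lean on these libraries where they do the work, as an engineer would, in place of code of your own. Each camera call takes 0.05 s, during which the arm holds its last target. There are 200 camera calls.

TASK

A colleague is about to lift the pH meter out through the front of the white carrier: squeeze its yellow catch fully together first, then its red catch, then take the blue gate by its steel pull post and swing it out past the detent until it stands wide open, square to the front or a little further. The hinge is sprung, so finish while still holding the gate wide and still; leave the catches squeezed in, and do not disturb the meter, jar, beaker or tin.

Things in the scene. Friction and masses are not known exactly. Their poses are not given: they have to be found in the camera images.
- carrier: Instrument carrier: fixed white box, 250 mm wide (y), 160 mm deep, open on top, walls 106 mm high; grey header bar 18 mm thick across the front, top at 120 mm. Origin on the table at the middle of the front; x points into the box, away from the robot, y to the left along the front, z up. Place and yaw vary. A flat grey apron, 4 mm high, reaches 100 mm out before its left half.
- yellow_catch: The yellow squeeze catch on top of the carrier's front header, 55 mm left or right of its middle (yellow and red swap places from run to run). Origin on the header's top, 120 mm above the table, midway between its two yellow ears; axes parallel to the carrier's. The ears, 54 mm over their outer faces, are squeezed together along y to 34 mm; tongues block the gate until each is in by 7 mm.
- yellow_ear_l: The yellow catch's left (+y) ear: upright plate 24 mm along x, 8 mm thick, 40 mm tall. Origin in the middle of its outer face, where a finger presses, 28 mm above the header's top; the plate reaches 15 mm above it and 25 mm below. Starts at y = +27 mm in the catch's frame and slides inward 10 mm to a stop at +17 mm. Geared to the other ear: both move equally, about 4 N in all; stays where left, no spring.
- yellow_ear_r: The yellow catch's right (-y) ear: upright plate 24 mm along x, 8 mm thick, 40 mm tall. Origin in the middle of its outer face, where a finger presses, 28 mm above the header's top; the plate reaches 15 mm above it and 25 mm below. Starts at y = -27 mm in the catch's frame and slides inward 10 mm to a stop at -17 mm. Geared to the other ear: both move equally, about 4 N in all; stays where left, no spring.
- red_catch: The red squeeze catch on top of the carrier's front header, 55 mm left or right of its middle (yellow and red swap places from run to run). Origin on the header's top, 120 mm above the table, midway between its two red ears; axes parallel to the carrier's. The ears, 54 mm over their outer faces, are squeezed together along y to 34 mm; tongues block the gate until each is in by 7 mm.
- red_ear_l: The red catch's left (+y) ear: upright plate 24 mm along x, 8 mm thick, 40 mm tall. Origin in the middle of its outer face, where a finger presses, 28 mm above the header's top; the plate reaches 15 mm above it and 25 mm below. Starts at y = +27 mm in the catch's frame and slides inward 10 mm to a stop at +17 mm. Geared to the other ear: both move equally, about 4 N in all; stays where left, no spring.
- red_ear_r: The red catch's right (-y) ear: upright plate 24 mm along x, 8 mm thick, 40 mm tall. Origin in the middle of its outer face, where a finger presses, 28 mm above the header's top; the plate reaches 15 mm above it and 25 mm below. Starts at y = -27 mm in the catch's frame and slides inward 10 mm to a stop at -17 mm. Geared to the other ear: both move equally, about 4 N in all; stays where left, no spring.
- gate (a joint): Angle of the blue front gate, rad: 0 shut, grows as its right end swings towards the robot; stop at 1.75. Hinge upright at the left. Panel 204 mm long, 100 mm high, dark keepers to 118 mm. A spring of 0.2 N m/rad pulls it shut. From about 0.78 to 1.02 rad a sprung ball rides over a steel ridge on the apron (about 3 N more at the pull); let go beyond it, the gate falls back to about 1.0 and rests there.
- pull_post: Upright round steel pull post on the gate, 12 mm thick, 55 mm out from the gate and 155 mm from the hinge along it. Origin on its axis at grasp height, 133 mm above the table. Free from 102 mm up to its black cap at 155 mm, to be pinched from above; it swivels freely about its own axis, so the hand need not turn as the gate swings. Below, two 10 mm level standoffs join it to the gate.
- gate_hinge (a point): Point on the gate's upright hinge axis, 133 mm above the table (at y = +105 mm in the carrier's frame).
- ph_meter: Black pocket pH meter, 189x70x36 mm, lying loose in the carrier behind the gate. Leave it alone.
- swab_jar: Bystander: jar of cotton swabs, 80 mm across, 96 mm tall, at the left. Origin under its centre.
- beaker: Bystander: empty glass beaker, 59 mm across, 67 mm tall, at the right. Origin under its centre.
- strip_tin: Bystander: round green tin, 64 mm across, 23 mm tall, at the right front. Origin under its centre.

How it is judged:
By the outcome, as a careful person would: the job done as asked, in the order asked, and still so for the second after the job is handed in, while the arm keeps its last pose, push and grip.
It also fails if it takes over 54 s, if anything falls off the work surface, if the arm or the gripper's body presses on something with over 40 N, if the wrist force passes 120 N, or if a joint passes its speed limit or range.

## Working session

There is one attempt and no reset: what is moved stays moved. The work goes in short steps, Python scripts to look and compute and a tool call to move; the robot and the scene stay as the last step left them, time stands still between calls to the robot, and variables do not carry over. Pictures are saved under pics/ and viewed, at most 10 in all, crops included, and the job is handed in when it is done.

Besides the shell and the picture viewer there is one more tool, called after "Request:" by a JSON object that holds its "method" and its "body", one argument or row to a line. drive_tool: Moves the arm, as the interface text tells. Its arguments: {"type":"object","properties":{"targets":{"type":"array","items":{"type":"number"}},"gripper":{"type":"number"},"force":{"type":"number"}},"required":["targets"]}

```bash
mkdir -p pics; cat > h.py <<'E'
import numpy as np, cv2
from bench import bot, viewer
def cap(n,fn=None):
    c=viewer.capture(n)
    if fn: cv2.imwrite('pics/'+fn,c['img'][:,:,::-1])
    return c
def ray(c,uv):
    K=np.array([[c['fx'],0,c['cx']],[0,c['fy'],c['cy']],[0,0,1]])
    p=cv2.undistortPoints(np.array([[uv]],float),K,np.array(c['D'],float))[0,0]
    M=np.array(c['world_to_cam']);R=M[:3,:3];o=-R.T@M[:3,3]
    return o,R.T@np.array([p[0],-p[1],-1.])
def onz(c,uv,z):
    o,d=ray(c,uv);return o+d*(z-o[2])/d[2]
def proj(c,P):
    M=np.array(c['world_to_cam']);q=(M[:3,:3]@np.array(P,float).T).T+M[:3,3]
    K=np.array([[c['fx'],0,c['cx']],[0,c['fy'],c['cy']],[0,0,1]])
    return cv2.projectPoints(q*[1,-1,-1],np.zeros(3),np.zeros(3),K,np.array(c['D'],float))[0][:,0]
E
python3 - <<'E'
from h import *
for n in('side','top'):
    c=cap(n,n+'0.png');o,d=ray(c,(280,210));print(n,o,d,c['fx'])
o=bot.get_obs();print(o['t'],o['eef_pos'],o['orientation'],o['gripper_width'])
E
```

```text
side [-0.15238886 -0.97630066  0.64127209] [ 0.55870912  0.73553269 -0.38375609] 527.7400003504597
top [0.32753525 0.04929172 1.66289974] [ 0.14976112 -0.0227016  -0.98847748] 517.1907929440623
0.1 [0.18333299 0.5973895  0.40399416] [-3.14030891e+00  4.23729065e-05  2.84383052e+00] 0.9994261232686897
```

View pics/top0.png

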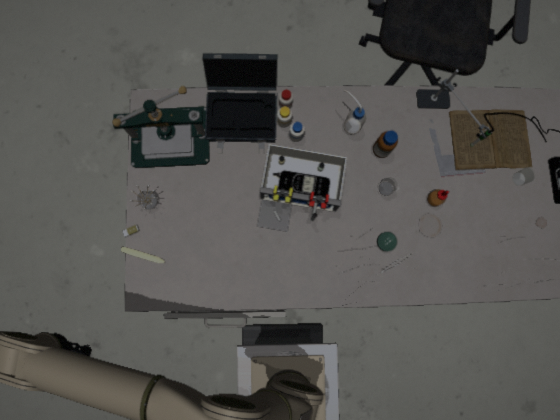

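View pics/side0.png

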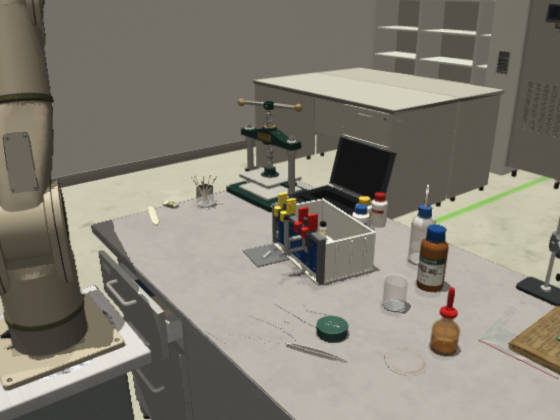

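The top view shows the carrier at about (305,178), with the yellow ears near (283,195) and the red ears near (318,203). In the side view the yellow ears are near (286,210) and the red near (306,222). The beaker is at (388,186), the tin at (387,241) and the jar at (149,199), all in the top view. Next I'll measure by colour masks and view crops.

```bash
python3 - <<'E'
from h import *
a=cap('top');b=cap('side')
ta=cv2.resize(a['img'][135:240,245:350],None,fx=5.5,fy=5.5,interpolation=cv2.INTER_CUBIC)
tb=cv2.resize(b['img'][180:295,235:385],None,fx=5,fy=5,interpolation=cv2.INTER_CUBIC)
cv2.imwrite('pics/ta.png',ta[:,:,::-1]);cv2.imwrite('pics/tb.png',tb[:,:,::-1])
for n,c,(x0,x1,y0,y1) in(('top',a,(255,345,140,235)),('side',b,(260,340,180,280))):
    I=c['img'].astype(int);r,g,bl=I[...,0],I[...,1],I[...,2]
    for k,m in(('yel',(r>120)&(g>100)&(bl<80)),('red',(r>100)&(g<60)&(bl<70))):
        m=m.astype(np.uint8);q=np.zeros_like(m);q[y0:y1,x0:x1]=m[y0:y1,x0:x1]
        N,_,s,ce=cv2.connectedComponentsWithStats(q)
        for i in range(1,N):
            if s[i,4]>5: print(n,k,s[i],ce[i].round(1),onz(c,ce[i],.15).round(3))
E
```

```text
top yel [274 186   3   6   8] [275.  188.5] [0.622 0.028 0.15 ]
top yel [290 189   2   6   7] [290.4 191.4] [ 0.612 -0.018  0.15 ]
top yel [274 195   4   4  10] [275.4 196.8] [0.597 0.027 0.15 ]
top yel [286 197   3   4  10] [287.  198.8] [ 0.59  -0.007  0.15 ]
top red [311 192   2   7  12] [311.5 195. ] [ 0.6  -0.08  0.15]
top red [326 195   3   7  15] [327.1 197.9] [ 0.591 -0.127  0.15 ]
top red [310 201   4   5  18] [311.6 203.2] [ 0.575 -0.08   0.15 ]
top red [322 203   4   5  16] [323.2 205.1] [ 0.569 -0.114  0.15 ]
side yel [274 194  22  27 257] [285.  204.6] [ 0.594 -0.015  0.15 ]
side red [299 207   9   5  21] [302.9 208.8] [ 0.612 -0.063  0.15 ]
side red [308 214  10   8  42] [313.  216.9] [ 0.599 -0.116  0.15 ]
side red [294 220   8   6  28] [297.5 222.9] [ 0.548 -0.121  0.15 ]
side red [301 227   9   5  31] [304.4 228.6] [ 0.54  -0.154  0.15 ]
```

View pics/ta.png

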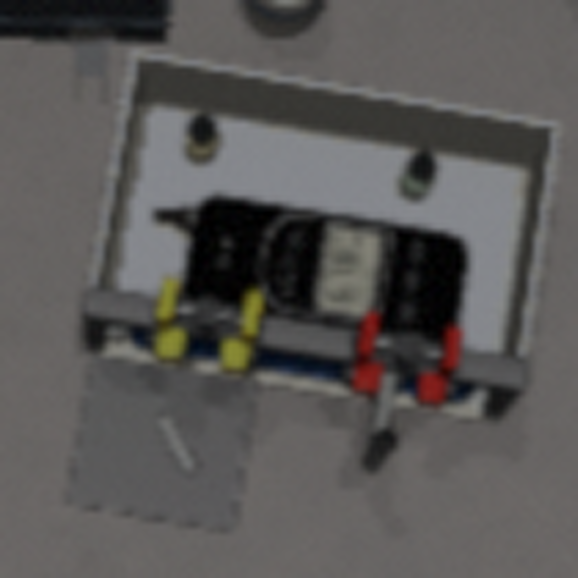

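View pics/tb.png

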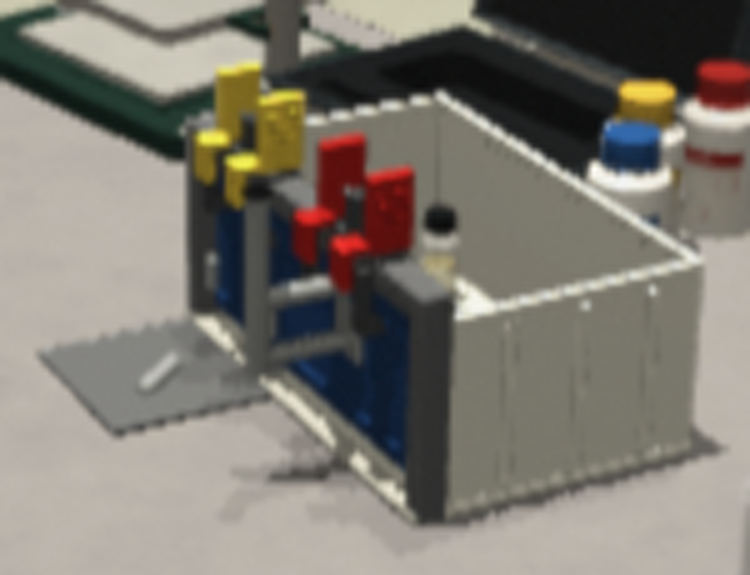

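The crops show yellow on the left and red on the right of the header. Each catch has upright plates behind and lower front tongues. The post's cap is at about crop (383,440) in the top view and (260,188) in the side view. Next I work out the carrier frame.

```bash
python3 - <<'E'
from h import *
a=cap('top');b=cap('side')
T=lambda u,v:((u+.5)/5.5-.5+245,(v+.5)/5.5-.5+135)
S=lambda u,v:((u+.5)/5-.5+235,(v+.5)/5-.5+180)
def tri(p,q):
    o,d=ray(a,p);o2,e=ray(b,q);A=np.c_[d,-e];s=np.linalg.lstsq(A,o2-o,rcond=None)[0]
    P,Q=o+s[0]*d,o2+s[1]*e;return (P+Q)/2,np.linalg.norm(P-Q)
P={}
for n,p in dict(yl=(170,300),yr=(254,312),rl=(371,335),rr=(453,348)).items():
    P[n]=onz(a,T(*p),.163);print(n,P[n].round(4))
y=(P['yl']+P['yr'])/2;r=(P['rl']+P['rr'])/2
d=y-r;print('y',y,'r',r,'dist',np.linalg.norm(d),'yaw',np.arctan2(-d[0],d[1]))
print('ear gaps',np.linalg.norm(P['yl']-P['yr']),np.linalg.norm(P['rl']-P['rr']))
for n,p,z in(('rimL',(137,58),.106),('rimR',(555,127),.106),('hdL',(88,295),.12),('hdR',(527,360),.12),('hfL',(86,318),.12),('hfR',(522,384),.12)):
    print(n,onz(a,T(*p),z).round(4))
print('post',tri(T(383,438),S(260,188)),onz(a,T(383,438),.158),onz(b,S(260,188),.158))
print('side plates tops y', [onz(b,S(*p),.163).round(4) for p in((240,70),(283,97),(343,140),(392,175))])
E
```

```text
yl [0.6173 0.0268 0.163 ]
yr [ 0.61   -0.0181  0.163 ]
rl [ 0.5964 -0.0807  0.163 ]
rr [ 0.5885 -0.1246  0.163 ]
y [0.61365073 0.00435479 0.163     ] r [ 0.5924639  -0.10263885  0.163     ] dist 0.10907117679247799 yaw -0.1954905873139155
ear gaps 0.04555170911435106 0.04462972294888759
rimL [0.7681 0.042  0.106 ]
rimR [ 0.7245 -0.1939  0.106 ]
hdL [0.6292 0.0714 0.12  ]
hdR [ 0.5886 -0.1705  0.12  ]
hfL [0.6163 0.0727 0.12  ]
hfR [ 0.5752 -0.1671  0.12  ]
post (array([ 0.54213479, -0.08647539,  0.15403645]), np.float64(0.0010151775865946916)) [ 0.54114449 -0.08583317  0.158     ] [ 0.5370163  -0.09383821  0.158     ]
side plates tops y [array([0.6152, 0.0231, 0.163 ]), array([ 0.6091, -0.0199,  0.163 ]), array([ 0.5968, -0.0816,  0.163 ]), array([ 0.5875, -0.1282,  0.163 ])]
```

Request:
{"method": "drive_tool", "body": {
  "targets": [0,0,0,-6.6,-4,-3.8,0,0,-4,-3.8,0,0,-4,-3.8,0,0,-4,-3.8,0,0],
  "gripper": -1,
  "force": 30
}}

```text
t: 0.92
eef_pos: [0.314, 0.4173, 0.4048]
orientation: [3.141, 0.0, 2.959]
ft_force: [0.6, -0.1, 0.2]
gripper_width: 1.001
gripper_force: 0.0
```

Request:
{"method": "drive_tool", "body": {
  "targets": [-4,-3.8,0,0,-4,-3.8,0,0,-4,-3.8,0,0,-4,-3.8,0,0,-4,-3.8,0,0]
}}

```text
t: 1.55
eef_pos: [0.476, 0.1942, 0.4049]
orientation: [3.141, 0.0, 2.959]
ft_force: [0.2, 0.9, 0.8]
gripper_width: 1.0
gripper_force: 0.0
```

Request:
{"method": "drive_tool", "body": {
  "targets": [-4,-4,0,0,-4,-4,0,0,-4,-4,0,0,-3.5,-3.5,0,0,0,0,0,0]
}}

```text
t: 2.17
eef_pos: [0.6006, 0.011, 0.4044]
orientation: [-3.139, 0.001, 2.953]
ft_force: [-0.9, 0.0, -0.9]
gripper_width: 0.997
gripper_force: 0.0
```

```bash
python3 - <<'E'
from h import *
o=bot.get_obs();p=np.array(o['eef_pos']);yw=o['orientation'][2];print(p,yw)
ex=np.array([np.cos(yw),np.sin(yw)]);ey=np.array([np.sin(yw),-np.cos(yw)])
for g in([.613,.0035],[.592,-.104]):
    d=np.array(g)-p[:2];print(d@ex*100,d@ey*100)
E
```

```text
[0.60055212 0.01100398 0.40440202] 2.9527572124806953
-1.3635208737007136 -0.5033928968059073
-1.318789538225391 -11.456497438789725
```

Request:
{"method": "drive_tool", "body": {
  "targets": [-1.3,-0.5,0,0,0,0,2,0,0,0,2,0,0,0,0,0]
}}

```text
t: 2.68
eef_pos: [0.6112, 0.0091, 0.3634]
orientation: [-3.141, -0.003, 2.961]
ft_force: [0.2, 1.1, 0.2]
gripper_width: 1.0
gripper_force: 0.0
```

```bash
python3 - <<'E'
from h import *
a=cap('top');b=cap('side')
ta=cv2.resize(a['img'][160:240,255:345],None,fx=4.4,fy=5,interpolation=cv2.INTER_CUBIC)
tb=cv2.resize(b['img'][150:250,240:340],None,fx=4,fy=4,interpolation=cv2.INTER_CUBIC)
cv2.imwrite('pics/m1.png',np.hstack([ta,tb])[:,:,::-1]); print(bot.get_obs()['eef_pos'])
E
```

```text
[0.61167878 0.00862652 0.36535458]
```

View pics/m1.png

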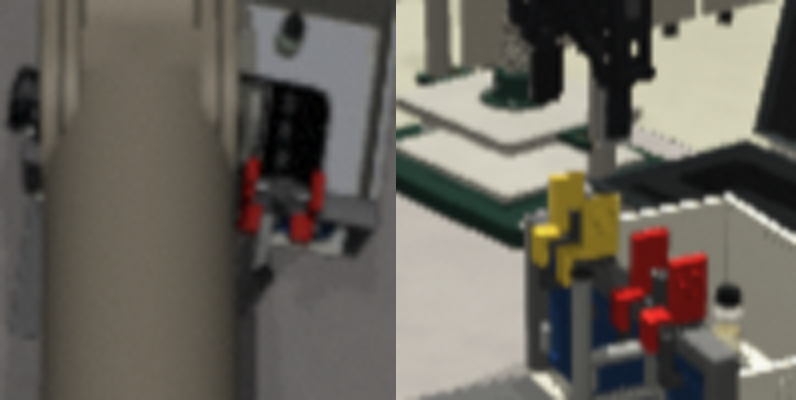

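The fingers at crop (545,80) and (620,115) straddle the yellow ears at (568,185) and (600,220). I'll trim y by 5 mm and go down.

Request:
{"method": "drive_tool", "body": {
  "targets": [-0.2,-0.5,0,0,0,0,2.2,0,0,0,2.2,0,0,0,1.8,0,0,0,0,0]
}}

```text
t: 3.4
eef_pos: [0.6122, 0.0026, 0.3018]
orientation: [-3.141, -0.002, 2.959]
ft_force: [-0.2, 0.1, 0.6]
gripper_width: 1.002
gripper_force: 0.0
```

Request:
{"method": "drive_tool", "body": {
  "targets": [0,0,0,0,0,0,0,0,0,0,0,0,0,0,0,0],
  "gripper": 0.4,
  "force": 25
}}

```text
t: 3.9
eef_pos: [0.6134, 0.0063, 0.3047]
orientation: [3.136, 0.003, 2.962]
ft_force: [0.8, 13.2, 9.1]
gripper_width: 0.391
gripper_force: 28.2
```

Request:
{"method": "drive_tool", "body": {
  "targets": [0,0,0,0,0,0,0,0,0,0,0,0,0,0,0,0],
  "gripper": 0.5
}}

```text
t: 4.4
eef_pos: [0.6134, 0.0063, 0.3047]
orientation: [3.136, 0.003, 2.962]
ft_force: [0.4, 13.1, 9.3]
gripper_width: 0.387
gripper_force: 28.2
```

Request:
{"method": "drive_tool", "body": {
  "targets": [0,0.3,0,0,0,0,0,0,0,0,0,0,0,0,0,0,0,0,0,0],
  "gripper": -1
}}

```text
t: 5.03
eef_pos: [0.613, 0.0054, 0.3026]
orientation: [-3.141, -0.0, 2.959]
ft_force: [0.4, 0.2, -0.7]
gripper_width: 1.005
gripper_force: 0.0
```

Request:
{"method": "drive_tool", "body": {
  "targets": [0,0,-2.5,0,0,0,-2.5,0,0,0,-2,0,0,-2,0,0,0,0,0,0]
}}

```text
t: 5.65
eef_pos: [0.6088, -0.0169, 0.372]
orientation: [-3.14, -0.001, 2.955]
ft_force: [0.3, -0.0, -0.3]
gripper_width: 0.999
gripper_force: 0.0
```

```bash
cat > go.py <<'E'
from h import *
import sys
o=bot.get_obs();p=np.array(o['eef_pos']);yw=o['orientation'][2];print(o['t'],p.round(4),yw)
ex=np.array([np.cos(yw),np.sin(yw)]);ey=np.array([np.sin(yw),-np.cos(yw)])
d=np.array([float(v) for v in sys.argv[1:3]])-p[:2];print(d@ex*100,d@ey*100)
E
python3 go.py .5925 -.1015
```

```text
5.65 [ 0.6088 -0.0169  0.372 ] 2.9553675923578107
0.0348246279535315 -8.620376419779523
```

Request:
{"method": "drive_tool", "body": {
  "targets": [0,-4.3,0,0,0,-4.3,0,0,0,0,0,0,0,0,0,0]
}}

```text
t: 6.15
eef_pos: [0.5937, -0.0982, 0.3718]
orientation: [3.141, -0.001, 2.959]
ft_force: [-0.2, 0.9, 0.0]
gripper_width: 0.999
gripper_force: 0.0
```

```bash
python3 go.py .5925 -.1015; python3 - <<'E'
from h import *
a=cap('top');b=cap('side')
ta=cv2.resize(a['img'][160:240,255:345],None,fx=4.4,fy=5,interpolation=cv2.INTER_CUBIC)
tb=cv2.resize(b['img'][150:250,240:340],None,fx=4,fy=4,interpolation=cv2.INTER_CUBIC)
cv2.imwrite('pics/m2.png',np.hstack([ta,tb])[:,:,::-1])
E
```

```text
6.15 [ 0.5937 -0.0982  0.3718] 2.958873958686697
0.05910021476360712 -0.3474737848718372
```

View pics/m2.png

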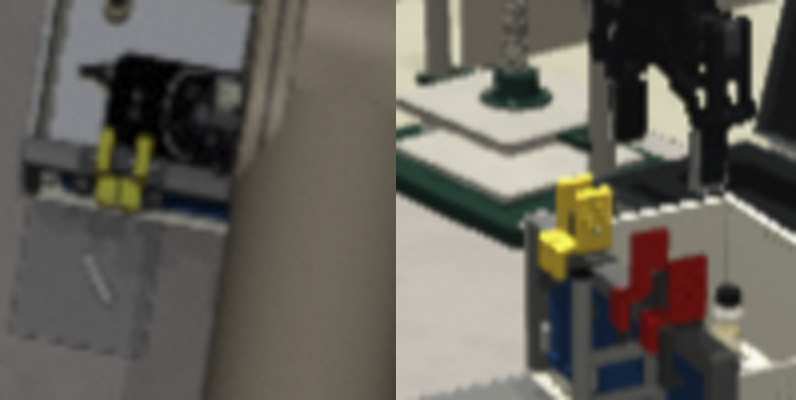

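The yellow ears now stand close together at left crop (108,160) and (142,160), so that catch is squeezed. The fingers at (630,120) and (710,170) straddle the red ears at (650,250) and (687,280).

Request:
{"method": "drive_tool", "body": {
  "targets": [0,-0.3,0,0,0,0,2.5,0,0,0,2.5,0,0,0,2,0,0,0,0,0]
}}

```text
t: 6.88
eef_pos: [0.5928, -0.101, 0.3013]
orientation: [-3.141, -0.003, 2.96]
ft_force: [-0.3, -0.2, -0.2]
gripper_width: 1.001
gripper_force: 0.0
```

Request:
{"method": "drive_tool", "body": {
  "targets": [0,0,0,0,0,0,0,0,0,0,0,0,0,0,0,0,0,0,0,0],
  "gripper": 0.4,
  "force": 25
}}

```text
t: 7.5
eef_pos: [0.5937, -0.1011, 0.3039]
orientation: [3.14, 0.002, 2.959]
ft_force: [-0.3, 2.1, 6.6]
gripper_width: 0.391
gripper_force: 26.5
```

Request:
{"method": "drive_tool", "body": {
  "targets": [0,0,0,0,0,0,0,0,0,0,0,0,0,0,0,0,0,0,0,0],
  "gripper": -1
}}

```text
t: 8.12
eef_pos: [0.5932, -0.1016, 0.3026]
orientation: [3.142, -0.0, 2.959]
ft_force: [0.1, -0.8, 0.4]
gripper_width: 1.002
gripper_force: 0.0
```

Request:
{"method": "drive_tool", "body": {
  "targets": [0,0,-2.5,0,0,0,-2.5,0,0,0,-2.5,0,0,0,0,0]
}}

```text
t: 8.62
eef_pos: [0.5937, -0.1018, 0.3796]
orientation: [3.141, 0.003, 2.959]
ft_force: [0.6, 0.1, -0.6]
gripper_width: 0.998
gripper_force: 0.0
```

```bash
python3 go.py .5415 -.084
```

```text
8.625 [ 0.5937 -0.1018  0.3796] 2.9588972164615943
5.4529488962374195 0.8027663867847987
```

Request:
{"method": "drive_tool", "body": {
  "targets": [2.7,0.4,0,0,2.7,0.4,0,0,0,0,2,0,0,0,0,0]
}}

```text
t: 9.12
eef_pos: [0.5409, -0.0836, 0.356]
orientation: [-3.141, -0.003, 2.959]
ft_force: [0.0, -0.0, 0.5]
gripper_width: 1.001
gripper_force: 0.0
```

```bash
python3 go.py .5415 -.084; python3 - <<'E'
from h import *
b=cap('side')
tb=cv2.resize(b['img'][150:260,230:340],None,fx=5,fy=5,interpolation=cv2.INTER_CUBIC)
cv2.imwrite('pics/m3.png',tb[:,:,::-1])
E
```

```text
9.125 [ 0.5409 -0.0836  0.356 ] 2.959289661192659
-0.06567848734238074 -0.031310956853069824
```

View pics/m3.png

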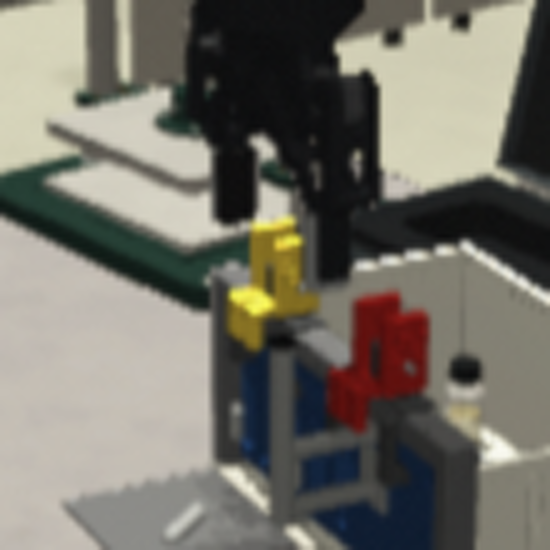

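Both catches are squeezed. The fingertips at (235,215) and (330,270) are centred over the post cap at (283,335), so I go down and grip.

Request:
{"method": "drive_tool", "body": {
  "targets": [0,0,2.3,0,0,0,2.3,0,0,0,2.3,0,0,0,0,0]
}}

```text
t: 9.68
eef_pos: [0.5414, -0.0839, 0.2877]
orientation: [-3.141, -0.003, 2.959]
ft_force: [0.2, -0.5, 0.2]
gripper_width: 1.001
gripper_force: 0.0
```

Request:
{"method": "drive_tool", "body": {
  "targets": [0,0,0,0,0,0,0,0,0,0,0,0,0,0,0,0,0,0,0,0],
  "gripper": 1,
  "force": 50
}}

```text
t: 10.3
eef_pos: [0.5414, -0.0847, 0.289]
orientation: [-3.141, 0.0, 2.958]
ft_force: [-1.9, -3.4, 3.9]
gripper_width: 0.129
gripper_force: 48.6
```

```bash
python3 -c "
import numpy as np
t=np.r_[np.arange(0,1.66,.11),1.65+.001];P=np.c_[5.5*np.cos(t)+15.5*np.sin(t),5.5*np.sin(t)-15.5*np.cos(t)]
for a,p,d in zip(t[1:],P[1:]-P[0],np.diff(P,axis=0)):print(a.round(2),p.round(2),d.round(2))"
```

```text
0.11 [1.67 0.7 ] [1.67 0.7 ]
0.22 [3.25 1.57] [1.58 0.88]
0.33 [4.73 2.62] [1.48 1.04]
0.44 [6.08 3.82] [1.35 1.2 ]
0.55 [7.29 5.16] [1.21 1.34]
0.66 [8.35 6.63] [1.06 1.47]
0.77 [9.24 8.2 ] [0.89 1.57]
0.88 [9.95 9.86] [0.71 1.66]
0.99 [10.48 11.59] [0.53 1.73]
1.1 [10.81 13.37] [0.33 1.78]
1.21 [10.94 15.17] [0.14 1.8 ]
1.32 [10.88 16.98] [-0.06  1.81]
1.43 [10.62 18.77] [-0.26  1.79]
1.54 [10.16 20.52] [-0.46  1.75]
1.65 [ 9.52 22.21] [-0.65  1.69]
1.65 [ 9.51 22.22] [-0.01  0.02]
```

Request:
{"method": "drive_tool", "body": {
  "targets": [1.67,0.7,0,0,1.58,0.88,0,0,0,0,0,0]
}}

```text
t: 10.68
eef_pos: [0.512, -0.062, 0.289]
orientation: [3.141, -0.0, 2.96]
ft_force: [-1.9, -2.4, 3.0]
gripper_width: 0.127
gripper_force: 49.0
```

Request:
{"method": "drive_tool", "body": {
  "targets": [1.48,1.04,0,0,1.35,1.2,0,0,1.21,1.34,0,0,1.06,1.47,0,0,0,0,0,0]
}}

```text
t: 11.3
eef_pos: [0.4721, -0.0018, 0.2891]
orientation: [3.14, 0.003, 2.962]
ft_force: [6.0, 1.6, -3.5]
gripper_width: 0.126
gripper_force: 49.2
```

```bash
python3 go.py .5414 -.0847
```

```text
11.3 [ 0.4721 -0.0018  0.2891] 2.961599267976991
-8.301717717380534 -6.919193126036517
```

Request:
{"method": "drive_tool", "body": {
  "targets": [0.89,1.57,0,0,0.71,1.66,0,0,0.53,1.73,0,0,0,0,0,0]
}}

```text
t: 11.8
eef_pos: [0.4613, 0.0505, 0.2892]
orientation: [3.14, 0.006, 2.961]
ft_force: [14.2, 0.2, -10.9]
gripper_width: 0.126
gripper_force: 49.1
```

Request:
{"method": "drive_tool", "body": {
  "targets": [0.33,1.78,0,0,0.14,1.8,0,0,-0.06,1.81,0,0,0,0,0,0]
}}

```text
t: 12.3
eef_pos: [0.4678, 0.1027, 0.2891]
orientation: [3.141, 0.007, 2.959]
ft_force: [15.6, -6.2, -8.0]
gripper_width: 0.13
gripper_force: 49.4
```

```bash
python3 go.py .5414 -.0847
```

```text
12.3 [0.4678 0.1027 0.2891] 2.9590057042931903
-10.64348357901481 -17.09347732745495
```

Request:
{"method": "drive_tool", "body": {
  "targets": [-0.46,1.75,0,0,-0.6,1.7,0,0,-0.7,1.65,0,0,0,0,0,0,0,0,0,0]
}}

```text
t: 12.92
eef_pos: [0.4922, 0.1503, 0.289]
orientation: [3.141, 0.0, 2.959]
ft_force: [-0.7, -2.0, 4.1]
gripper_width: 0.129
gripper_force: 50.4
```

```bash
python3 go.py .5414 -.0847; python3 - <<'E'
from h import *
a=cap('top');b=cap('side')
ta=cv2.resize(a['img'][140:250,235:345],None,fx=4,fy=4,interpolation=cv2.INTER_CUBIC)
tb=cv2.resize(b['img'][180:270,220:310],None,fx=4,fy=440/90,interpolation=cv2.INTER_CUBIC)
cv2.imwrite('pics/m4.png',np.hstack([ta,tb])[:,:,::-1])
E
```

```text
12.925 [0.4922 0.1503 0.289 ] 2.9594330208870723
-9.093333931873703 -22.21774506679814
```

View pics/m4.png

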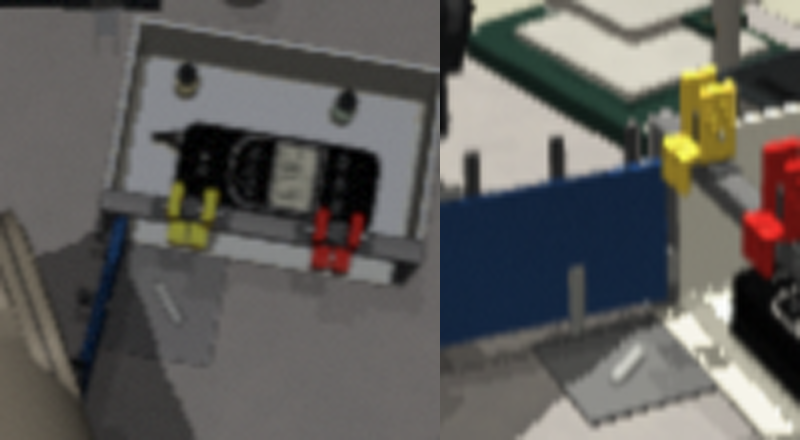

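The gate top runs from crop (122,220) to (85,380), about 94° from the front line (105,205)–(420,255). The chord moved by the post gives 1.64 rad, which agrees. Both catches are in and the meter is untouched. I'll let it settle and hand in.

Request:
{"method": "drive_tool", "body": {
  "targets": [0,0,0,0,0,0,0,0,0,0,0,0,0,0,0,0]
}}

```text
t: 13.52
eef_pos: [0.492, 0.15, 0.289]
orientation: [3.141, 0.0, 2.959]
ft_force: [-0.2, -1.4, 5.0]
gripper_width: 0.127
gripper_force: 50.4
```

```bash
python3 -c "
from bench import bot
o=bot.get_obs();print(o['t'],o['eef_pos'],o['gripper_force'],o['ft_force']);print(bot.close_job())"
```

```text
13.525 [0.49204728 0.15002018 0.28895668] 50.37829667329788 [-0.22588273 -1.40083862  4.97079302]
the job is handed in; nothing more can be done
None
```

I squeezed the yellow catch in fully, then the red, and swung the gate past its detent to about 1.64 rad (94°), where the arm holds it still by the post; I handed the job in at 13.5 s, and no verdict was shown.

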